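Seat the stone holder on the laser inscriber's stage

ROBOT

A 6-joint arm with a two-finger parallel gripper is mounted at the origin on the work surface. World frame = base frame: x ahead of the robot, y to its left, z up, the work surface at z = 0. Lengths are in m, angles in rad, forces in N, time in s.
With the tool pointing down it reaches from about 0.325 to 0.9 m from the base axis. Payload 6.1 kg.
Tool frame: the origin (TCP) lies midway between the tips of the shut fingers; the grasp point (between the pads) lies 19 mm behind it (bot.grip_depth is the distance from the TCP to the grasp point, in m); z points along the fingers, y is the direction in which the jaws open and shut (so a half turn about z gives the same grasp; the last joint's range is limited). The gripper opens to 87 mm and grips with 3 to 60 N. Pads are 19 mm wide; open, the fingers measure 117 mm over their backs; the gripper's body (75 mm by 190 mm) begins 51 mm behind the grasp point.
Start: joints at [-0.126, 0.22, 1.526, -0, 1.395, -0.126], TCP at [0.625, -0, 0.223] pointing down, gripper open.
Joint ranges: [-2.98, 2.98], [-0.91, 2.08], [0.09, 2.57], [-1.24, 4.39], [0.2, 2.65], [-2.68, 2.68]. Speed limits (rad/s): [2.57, 2.57, 3.01, 3.14, 3.14, 3.14].

INTERFACE

Orientations are given as a unit quaternion [x, y, z, w].
In Python, from bench import read_state, eyes, job, bot gives the robot as it stands. The module is installed in compiled form; this text tells all that it offers.
- The arm moves only by the tool arm_command, never from a script. Its argument "series" is a list that holds one entry, the list of rows, each a list of 7 numbers: the turn, a rotation vector about the tool's x, y, z in rad, then the shift along the tool's x, y, z in m, then the gripper command: -1 is fully open, 1 is shut, values between are in proportion. A call has 1 to 20 rows; each row is the pose to reach, as a shift and turn from the pose measured when the call began, along the tool's axes at that moment; what a row does not reach only later rows make up. A row lasts 1/8 s, in which the tool goes at most 62.5 mm and 10.7 degrees, less where a joint would pass 70% of its speed; a pose out of reach is approached as far as the arm can. A call with a gripper value outside its range is refused whole. The fingers move at their own pace and stop on an object; "grip_force" is the grip in N (left out, the last holds). Time passes only in rows, so rows that repeat a pose let the fingers close. It gives the time, the measured TCP pose, the force and the opening at its end, in the units of the state.
- read_state(): the state, without advancing time (a new reading comes with each control period).
- eyes.read_camera(name): name is "scene" or "side" or "wrist"; returns a dict with "image" (480x640x3 uint8, red, green, blue), "range_z" (480x640 float32, m along the optical axis (not along the pixel's ray), 0 where there is no reading), "vfov" (degrees; the focal length in pixels is half the picture's height over the tangent of half this angle, whatever the lens; pixels are square), "cx", "cy" (the principal point, pixels), "D" ([k1, k2, p1, p2, k3] as OpenCV has them; the pictures are not rectified), "T" (4x4, takes a point from camera to world coordinates). Camera axes: x right, y down, z forward; pixel columns grow to the right and rows downward; lengths in m; the calibration is good to about 2 mm. A picture is of the moment at which its call begins.
- job.hand_in(): hands the job in, once; it reports no verdict.
The state is a dict: "time": time; "joint_positions": joint angles; "joint_velocities": joint speeds; "tau": joint torques, N m; "tool_pos": TCP position; "tcp_rot": TCP orientation; "wrist_force": force on the tool from outside, world axes, zero at the start; "ft_torque": the same for the moment, N m; "opening": opening from 0.0 (shut) to 1.0 (fully open).
Only numpy, scipy, OpenCV 4.12 (cv2) and the standard library are available. Lean on these libraries where they do the work, as an engineer would, in place of code of your own. Each camera call takes 0.05 s, during which the arm holds its last target. There are 200 camera calls.

TASK

Seat the stone holder ready for inscribing: without gripping or lifting it, push it over the stage by the edges of its black base plate until it rests squarely against all three locating pins, then push the red knob of the stage clip round until the clip comes to its stop over the base plate. Touch neither the stone nor the little clamp that carries it, and leave everything else where it is.

Things in the scene. Friction and masses are not known exactly. Their poses are not given: they have to be found in the camera images.
- stage: Fixed inscriber stage: bright aluminium tooling plate 280 mm (its x) by 260 mm (its y), 15 mm thick, top 60 mm above the desk, open on its -x, +x and -y sides. Origin on the desk under the plate's centre; x, y along its edges, z up. On its +y side low rails lead to the machine's white housing (320 mm tall, raised lid), which begins at y = 400 mm.
- pin_a (a point): First of the two pins in a row that stop the holder's +y edge: brass-coloured locating pin, 10 mm in diameter, standing 12 mm above the plate; the point is at its top centre, (-5, 70) mm from the stage's centre in its x, y.
- pin_b (a point): Second pin of that row: brass-coloured locating pin, 10 mm in diameter, standing 12 mm above the plate; the point is at its top centre, at (65, 70) mm.
- pin_c (a point): The single pin that stops the holder's +x edge: brass-coloured locating pin, 10 mm in diameter, standing 12 mm above the plate; the point is at its top centre, at (90, 10) mm.
- seat (a point): Point on the top of the plate, (30, 20) mm from its centre, axes as the stage: here lies the middle of the holder's underside, with its axes parallel, when the base touches all three pins.
- holder: Loose stone holder, about 0.45 kg, sliding freely on the plate: flat black rectangular base 110 mm (its x) by 90 mm (its y), 14 mm thick, with the stone clamp on top. Origin at the centre of the base's underside, z up. Its +y edge belongs against the pair of pins, its +x edge against the single pin. It starts askew (up to 0.4 rad), 40 to 95 mm short of the pins in x and in y.
- stone_clamp: The small silver two-jaw clamp with a brass thumbscrew and a cut stone on top, fixed on the holder's base; not to be touched. Origin on top of the base (14 mm above the plate), 20 mm along +x from the base's centre; the clamp is 48 mm long along the holder's x (from -25 to +23 mm of its origin), 34 mm wide in y and stands 36 mm above the base.
- stage_clip (a joint): Angle of the stage clip about its upright pivot, rad: 0 is swung away (arm along the stage's -x), growing counter-clockwise seen from above to a hard stop at 2.356, where the arm lies over the holder's base, its knob on the +x, -y side of the pivot. Starts between 0 and 0.35, turns easily (under 1.5 N at the knob), stays where it is left.
- clip_pivot (a point): The pivot axis of the clip, (-50, 85) mm from the stage's centre, 20 mm above the plate (mid-thickness of the arm). The steel arm is 13 mm wide, 83 mm long, its underside 17 mm and its top 23 mm above the plate, so it passes 3 mm over the holder's base.
- clip_knob (a point): Middle of the upright red knob at the end of the clip's arm, 75 mm from the pivot axis: 16 mm in diameter, from 23 to 49 mm above the plate.
- puck: Bystander: brass calibration puck, 25 mm in diameter, 12 mm high, standing on the plate's +x, -y corner. Origin under its centre.
- gem_jar: Bystander: small glass jar with a black lid, 44 mm in diameter, 44 mm high, on the desk to the right of the stage. Origin under its centre.
- loupe: Bystander: folding loupe, 26 by 73 mm (its x by y), 20 mm high, on the desk. Origin on its underside.
- tweezers: Bystander: steel tweezers lying on the desk, 140 mm long (its x), 8 mm high. Origin at their middle, on the desk.
Things that resemble listed ones, but are neither listed nor needed, are in the scene too. What is meant by the holder is not orange or turquoise, and is the larger of those in its own colour.

How it is judged:
On the way, in this order (a step that is already met when the one before it is completed fails the run):
1. the holder rests against all three pins (horizontal distance between holder and seat below 0.003 m and angle between the x axis of holder and the x axis of seat, either way round below 0.035 rad and z of holder in the frame of stage below 0.063 m), for 0.2 s.
2. the clip is swung to its stop over the base (value of joint stage_clip above 2.23 rad), for 0.2 s.
At the end, for the whole second after the job is handed in: The holder's base lies flat on the plate against all three pins (centre within 3 mm of its seat, turned less than 2 degrees), the clip is within 0.12 rad of its stop over the base, and both are at rest (all of step 1 and value of joint stage_clip above 2.23 rad and linear speed of holder below 0.01 m/s and velocity of joint stage_clip below 0.05 rad/s); the robot touches nothing.
It fails at once if the holder is lifted or tipped off the plate (more than 4 mm or 0.1 rad) (z of holder in the frame of stage above 0.064 m or angle between holder's own z axis and vertical above 0.1 rad).
It fails at once if the stone or its clamp is touched (contact force between any of the fingers, the arm and stone_clamp above 0.5 N).
It fails at once if a bystander is moved more than 15 mm (distance of any of puck, gem_jar, loupe, tweezers from where it was at the start of the episode above 0.015 m).
It also fails if it takes over 72 s, if anything falls off the work surface, if the arm or the gripper's body presses on something with over 40 N, if the wrist force passes 120 N, or if a joint passes its speed limit or range.

## Working session

There is one attempt and no reset: what is moved stays moved. The work goes in short steps, Python scripts to look and compute and a tool call to move; the robot and the scene stay as the last step left them, time stands still between calls to the robot, and variables do not carry over. Pictures are saved under pics/ and viewed, about 8 in all and at most 12, crops included, and the job is handed in when it is done.

Besides the shell and the picture viewer there is one more tool, called as a command line: name --argument value ..., lists and objects as JSON in quotes. arm_command: Moves the arm, as the interface text tells. Its arguments: {"type":"object","properties":{"series":{"type":"array"},"grip_force":{"type":"number"}},"required":["series"]}

```bash
mkdir -p pics
cat > h.py <<'E'
import numpy as np, cv2
from bench import read_state, eyes, job, bot
def cam(n):
    c=eyes.read_camera(n); f=240/np.tan(np.radians(c["vfov"])/2)
    c["K"]=np.array([[f,0,c["cx"]],[0,f,c["cy"]],[0,0,1.]]); c["D"]=np.array(c["D"],float); c["T"]=np.array(c["T"]); return c
def ray(c,uv,z):
    """pixels -> world points on plane z"""
    p=cv2.undistortPoints(np.array(uv,float).reshape(-1,1,2),c["K"],c["D"]).reshape(-1,2)
    d=np.c_[p,np.ones(len(p))]@c["T"][:3,:3].T; o=c["T"][:3,3]
    return o+d*((z-o[2])/d[:,2])[:,None]
def proj(c,P):
    Ti=np.linalg.inv(c["T"]); q=np.array(P,float).reshape(-1,3)
    return cv2.projectPoints(q,cv2.Rodrigues(Ti[:3,:3])[0],Ti[:3,3],c["K"],c["D"])[0].reshape(-1,2)
def save(c,n): cv2.imwrite("pics/"+n,c["image"][:,:,::-1])
E
python3 - <<'E'
from h import *
for n in("scene","side"):
    c=cam(n); save(c,n+"0.png"); print(n,c["vfov"],c["T"].round(3).tolist(),c["D"])
s=read_state();print(s["time"],s["tool_pos"],s["tcp_rot"])
np.save
E
```

```text
scene 47.727571236335635 [[-0.033, 0.698, -0.715, 1.162], [0.999, 0.028, -0.019, -0.115], [0.007, -0.715, -0.699, 0.718], [0.0, 0.0, 0.0, 1.0]] [-0.09658353  0.          0.          0.          0.        ]
side 57.48706488214388 [[0.998, -0.047, 0.052, 0.486], [-0.069, -0.776, 0.627, -0.627], [0.011, -0.629, -0.777, 0.722], [0.0, 0.0, 0.0, 1.0]] [-0.0963597  0.         0.         0.         0.       ]
0.1 [6.24449966e-01 5.54330054e-05 2.21526644e-01] [ 7.07110943e-01  7.07102071e-01 -5.32912064e-04 -7.00797905e-04]
```

View pics/scene0.png

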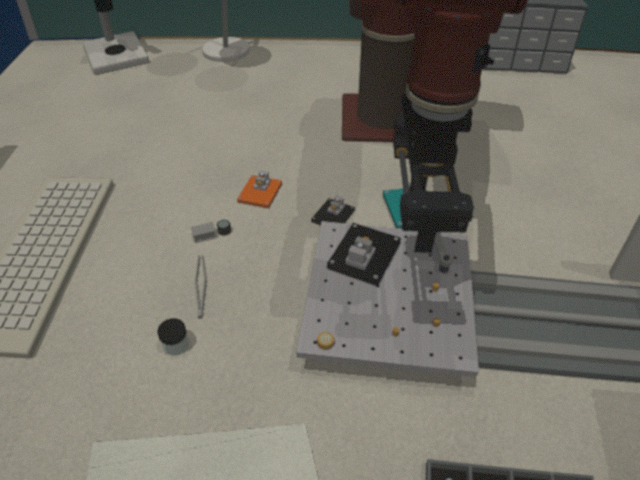

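View pics/side0.png

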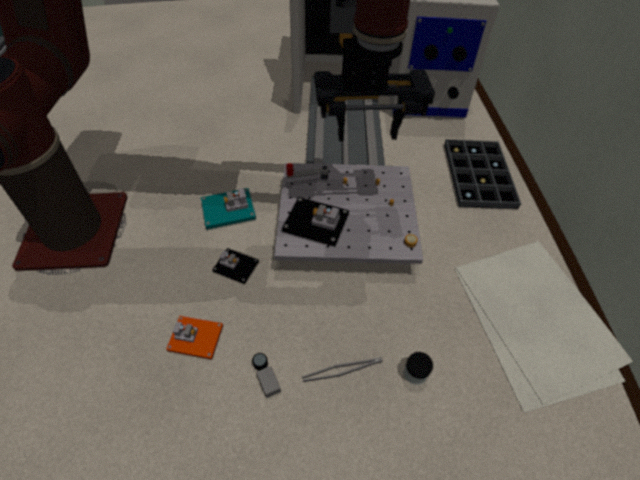

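The scene view shows the black holder at about (364,253) and the pins at about (435,287), (436,322) and (395,331). The puck is at (326,340). In the side view the holder is at (316,221), the red knob at (290,170) and the pins at (346,182), (376,183) and (391,201). The stage axes are roughly parallel to the world axes.

```bash
cat >> h.py <<'E'
def blobs(m,amin):
    n,_,st,ce=cv2.connectedComponentsWithStats(m.astype(np.uint8)); return [(ce[i].round(1),int(st[i,4])) for i in range(1,n) if st[i,4]>=amin]
def holder(c,box,z=0.074,thr=45):
    x0,y0,x1,y1=box; im=c["image"].max(2).copy(); m=np.zeros(im.shape,np.uint8); m[y0:y1,x0:x1]=im[y0:y1,x0:x1]<thr
    m=cv2.morphologyEx(m,cv2.MORPH_OPEN,np.ones((2,2),np.uint8))
    cs=cv2.findContours(m,0,cv2.CHAIN_APPROX_NONE)[0]; k=max(cs,key=cv2.contourArea)
    w=ray(c,k.reshape(-1,2),z)[:,:2]
    return cv2.minAreaRect((w*1000).astype(np.float32)), w
E
python3 - <<'E'
from h import *
for n,box,hb in(("scene",(300,220,480,360),(320,220,405,285)),("side",(275,160,425,260),(278,196,352,245))):
    c=cam(n); im=c["image"].astype(int); x0,y0,x1,y1=box
    hsv=cv2.cvtColor(c["image"],cv2.COLOR_RGB2HSV)
    m=np.zeros((480,640),bool); R=np.s_[y0:y1,x0:x1]
    m[R]=((hsv[...,0]>8)&(hsv[...,0]<28)&(hsv[...,1]>110)&(hsv[...,2]>70))[R]
    print(n)
    for p,a in blobs(m,4): print("brass",p,a,ray(c,p,0.070).round(4)[0])
    m[:]=0; m[R]=(((hsv[...,0]<6)|(hsv[...,0]>172))&(hsv[...,1]>130)&(hsv[...,2]>60))[R]
    for p,a in blobs(m,4): print("red",p,a,ray(c,p,0.096).round(4)[0])
    r,w=holder(c,hb); print("holder",r)
    for u in ([(320,223),(300,355),(476,371),(470,237)] if n=="scene" else [(281,166),(413,166),(421,259),(277,258)]): print("corner",ray(c,u,.06).round(4)[0])
    X,Y=x0,y0; cv2.imwrite(f"pics/{n}c.png",cv2.resize(c["image"][y0:y1,x0:x1,::-1],None,fx=4,fy=4,interpolation=cv2.INTER_CUBIC))
E
```

```text
scene
brass [366.4 237.1] 9 [ 0.4935 -0.0565  0.07  ]
brass [435.2 286. ] 34 [0.6    0.0495 0.07  ]
brass [435.9 321.7] 36 [0.6701 0.0426 0.07  ]
brass [395.3 331. ] 32 [ 0.6889 -0.019   0.07  ]
brass [325.2 343.5] 83 [ 0.7144 -0.1208  0.07  ]
holder ((536.1777954101562, -59.58846664428711), (87.9416275024414, 114.46595764160156), 66.49544525146484)
corner [ 0.4503 -0.1376  0.06  ]
corner [ 0.7285 -0.1562  0.06  ]
corner [0.7475 0.0924 0.06  ]
corner [0.4757 0.1268 0.06  ]
side
brass [345.2 179.5] 11 [0.5988 0.0485 0.07  ]
brass [378.1 179.9] 8 [0.6694 0.0434 0.07  ]
brass [391.7 201. ] 15 [ 0.6877 -0.02    0.07  ]
brass [315.1 210.3] 16 [ 0.5286 -0.0366  0.07  ]
brass [410.5 241. ] 54 [ 0.7053 -0.126   0.07  ]
red [289.1 165.3] 22 [0.4803 0.0714 0.096 ]
holder ((529.2191162109375, -67.18136596679688), (100.1893081665039, 111.74132537841797), 66.55415344238281)
corner [0.4619 0.1104 0.06  ]
corner [0.7586 0.0945 0.06  ]
corner [ 0.7199 -0.1621  0.06  ]
corner [ 0.4505 -0.1431  0.06  ]
```

View pics/sidec.png

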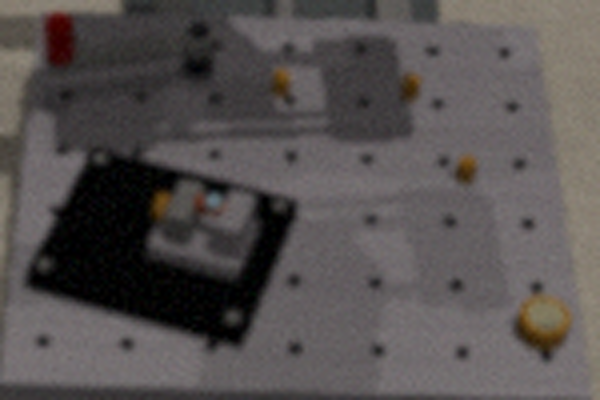

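The crop shows the holder turned clockwise, the clamp on its +x half, the pins standing clear, and the clip swung away. The measured pin spacing matches the given layout to about 1 mm. That puts the stage centre at about (0.598,-0.021) with yaw -0.09, and the holder at about (0.534,-0.060) with yaw -0.41. I'll move the half-open fingers to behind the holder's -x edge, aligned with it.

arm_command --series '[[[0,0,-0.18,-0.005,-0.03,0.01,-0.15],[0,0,-0.36,-0.01,-0.06,0.02,-0.15],[0,0,-0.54,-0.015,-0.09,0.03,-0.15],[0,0,-0.72,-0.02,-0.12,0.04,-0.15],[0,0,-0.9,-0.025,-0.15,0.05,-0.15],[0,0,-1.08,-0.028,-0.164,0.06,-0.15],[0,0,-1.16,-0.028,-0.164,0.07,-0.15],[0,0,-1.16,-0.028,-0.164,0.07,-0.15],[0,0,-1.16,-0.028,-0.164,0.07,-0.15]]]'

```text
time: 1.32
tool_pos: [0.4608, -0.028, 0.1524]
tcp_rot: [0.205, 0.979, -0.0, -0.0]
wrist_force: [0.4, -0.6, -0.3]
opening: 0.573
```

Run:
```python
from h import *
from scipy.spatial.transform import Rotation as R
c=cam("wrist"); save(c,"w1.png"); s=read_state(); print(s["time"],s["tool_pos"],R.from_quat(s["tcp_rot"]).as_matrix().round(3).tolist(),s["joint_positions"],s["opening"])
```

```text
1.375 [ 0.4609648  -0.02800428  0.15252811] [[-0.916, 0.4, -0.001], [0.4, 0.916, 0.0], [0.001, -0.0, -1.0]] [-2.31614897e-01 -1.14166736e-01  2.01053676e+00 -1.29954999e-04
  1.24579050e+00 -1.39034031e+00] 0.5745891189441515
```

View pics/w1.png

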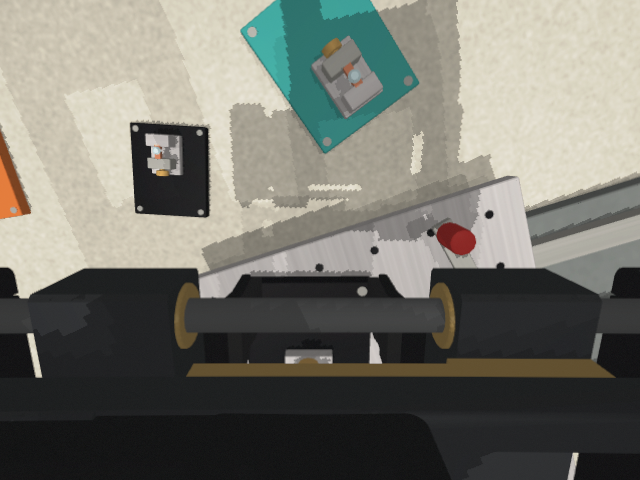

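The wrist view looks towards the robot. It shows the red knob at (457,238), and the holder's corner screw between the fingers at (362,291). I'll descend beside the -x edge and push towards the edge.

arm_command --series '[[[0,0,0,0.004,0,0.03,-0.15],[0,0,0,0.004,0,0.06,-0.15],[0,0,0,0.004,0,0.08,-0.15],[0,0,0,0.004,0,0.087,-0.15],[0,0,0,0.004,0,0.087,-0.15],[0,0,0,-0.003,0,0.087,-0.15],[0,0,0,-0.008,0,0.087,-0.15],[0,0,0,-0.013,0,0.087,-0.15],[0,0,0,-0.016,0,0.087,-0.15],[0,0,0,-0.018,0,0.087,-0.15]]]'

```text
time: 2.62
tool_pos: [0.4765, -0.0348, 0.0655]
tcp_rot: [0.205, 0.979, 0.0, -0.002]
wrist_force: [-6.4, 2.5, 5.5]
opening: 0.573
```

Run:
```python
from h import *
c=cam("side"); x0,y0,x1,y1=265,140,430,265
save(c,"s1.png");cv2.imwrite("pics/s1c.png",cv2.resize(c["image"][y0:y1,x0:x1,::-1],None,fx=4,fy=4,interpolation=cv2.INTER_CUBIC))
```

```text
(no output)
```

View pics/s1c.png

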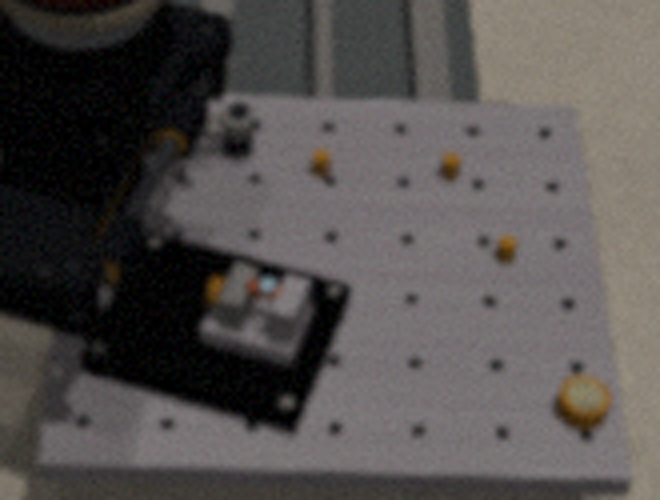

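The fingers rest flush on the -x edge, with about 7 N. Next I push along +x while turning the holder square.

arm_command --series '[[[0,0,-0.02,-0.005,0,-0.001,-0.15],[0,0,-0.04,-0.01,0.001,-0.001,-0.15],[0,0,-0.06,-0.015,0.001,-0.001,-0.15],[0,0,-0.08,-0.02,0.001,-0.001,-0.15],[0,0,-0.1,-0.025,0.002,-0.001,-0.15],[0,0,-0.12,-0.03,0.002,-0.001,-0.15],[0,0,-0.14,-0.035,0.002,-0.001,-0.15],[0,0,-0.16,-0.04,0.003,-0.001,-0.15],[0,0,-0.18,-0.045,0.003,-0.001,-0.15],[0,0,-0.2,-0.05,0.003,-0.001,-0.15],[0,0,-0.22,-0.055,0.004,-0.001,-0.15],[0,0,-0.24,-0.06,0.004,-0.001,-0.15],[0,0,-0.26,-0.065,0.005,-0.001,-0.15],[0,0,-0.28,-0.07,0.005,-0.001,-0.15],[0,0,-0.3,-0.074,0.005,-0.001,-0.15],[0,0,-0.32,-0.077,0.006,-0.001,-0.15],[0,0,-0.32,-0.077,0.006,-0.001,-0.15]]]'

```text
time: 4.8
tool_pos: [0.5505, -0.0605, 0.0665]
tcp_rot: [0.046, 0.999, 0.0, -0.001]
wrist_force: [-0.8, -0.4, -1.2]
opening: 0.574
```

Run:
```python
from h import *
from scipy.spatial.transform import Rotation as R
s=read_state(); print(s["tool_pos"],R.from_quat(s["tcp_rot"]).as_matrix().round(3).tolist())
c=cam("scene"); save(c,"s2.png")
hsv=cv2.cvtColor(c["image"],cv2.COLOR_RGB2HSV);im=c["image"].max(2)
cv2.imwrite("pics/s2c.png",cv2.resize(c["image"][215:375,295:485,::-1],None,fx=4,fy=3.7,interpolation=cv2.INTER_CUBIC))
```

```text
[ 0.55048577 -0.06046264  0.06653486] [[-0.996, 0.092, -0.002], [0.092, 0.996, 0.001], [0.002, 0.0, -1.0]]
```

View pics/s2c.png

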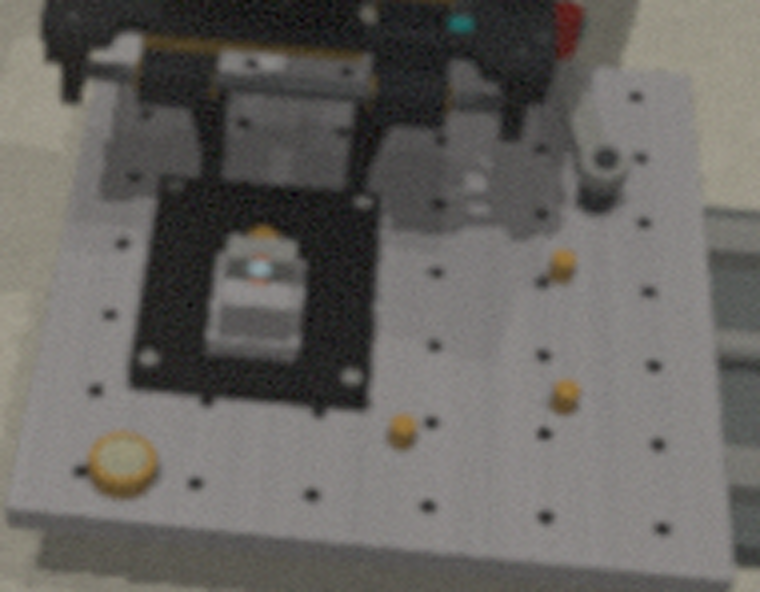

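The holder is now square to the stage, with its front edge short of pin_c. I'll back off, lift, turn a quarter turn and go to the -y edge.

arm_command --series '[[[0,0,0,0.012,0,0,-0.15],[0,0,0,0.012,0,-0.04,-0.15],[0,0,0,0.012,0,-0.085,-0.15],[0,0,0.18,0.005,-0.007,-0.085,-0.15],[0,0,0.36,-0.005,-0.014,-0.085,-0.15],[0,0,0.54,-0.015,-0.022,-0.085,-0.15],[0,0,0.72,-0.025,-0.03,-0.085,-0.15],[0,0,0.9,-0.035,-0.038,-0.085,-0.15],[0,0,1.08,-0.045,-0.046,-0.085,-0.15],[0,0,1.26,-0.055,-0.055,-0.085,-0.15],[0,0,1.44,-0.06,-0.065,-0.085,-0.15],[0,0,1.571,-0.065,-0.069,-0.085,-0.15],[0,0,1.571,-0.065,-0.069,-0.085,-0.15],[0,0,1.571,-0.065,-0.069,-0.04,-0.15],[0,0,1.571,-0.065,-0.069,-0.01,-0.15],[0,0,1.571,-0.065,-0.069,0,-0.15],[0,0,1.571,-0.065,-0.069,0,-0.15]]]'

```text
time: 6.98
tool_pos: [0.6086, -0.1348, 0.0664]
tcp_rot: [0.739, 0.674, -0.0, -0.001]
wrist_force: [0.0, -0.2, 0.3]
opening: 0.573
```

Run:
```python
from h import *
from scipy.spatial.transform import Rotation as R
s=read_state(); print(s["tool_pos"],R.from_quat(s["tcp_rot"]).as_matrix().round(3).tolist(),s["joint_positions"].round(2) if hasattr(s["joint_positions"],"round") else s["joint_positions"])
c=cam("wrist"); save(c,"w2.png")
```

```text
[ 0.60859026 -0.13476225  0.06642837] [[0.091, 0.996, -0.002], [0.996, -0.091, 0.001], [0.001, -0.002, -1.0]] [-0.34  0.37  1.65  0.    1.12 -0.25]
```

View pics/w2.png

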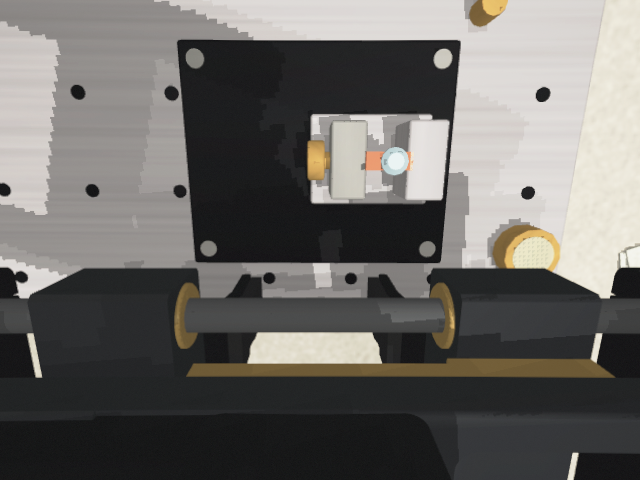

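The wrist view shows the black base square in the image (top corners at (179,41) and (460,41)), pin_c at (493,5) and the puck at (530,250). The fingers face the -y edge. I'll compute the holder centre from these corners.

```bash
cat >> h.py <<'E'
A=-0.09; O=np.array([.5982,-.0212]); RS=np.array([[np.cos(A),-np.sin(A)],[np.sin(A),np.cos(A)]])
def st(w): return (np.array(w)[...,:2]-O)@RS
E
python3 - <<'E'
from h import *
c=cam("wrist")
w=ray(c,[(179,41),(460,41),(441,263),(196,263)],.074); print((st(w)*1000).round(1))
print((st(ray(c,[(493,5)],.072))*1000).round(1), "pin c expect 90,10")
print("tcp",st(read_state()["tool_pos"])*1000)
E
```

```text
[[-31.2  -4.2]
 [ 78.   -4.4]
 [ 78.3 -94.5]
 [-32.  -94.3]]
[[90.1  8.4]] pin c expect 90,10
tcp [  21.98350048 -112.61496704]
```

The holder is 7 mm clear of pin_c in x and needs about 69 mm in y. The size checks out at 110 x 90, and pin_c is within 2 mm.

arm_command --series '[[[0,0,0,0.005,0,0,-0.15],[0,0,0,0.01,0,0,-0.15],[0,0,0,0.015,0,0,-0.15],[0,0,0,0.02,0,0,-0.15],[0,0,0,0.025,0,0,-0.15],[0,0,0,0.03,0,0,-0.15],[0,0,0,0.035,0,0,-0.15],[0,0,0,0.04,0,0,-0.15],[0,0,0,0.045,0,0,-0.15],[0,0,0,0.05,0,0,-0.15],[0,0,0,0.055,0,0,-0.15],[0,0,0,0.06,0,0,-0.15],[0,0,0,0.065,0,0,-0.15],[0,0,0,0.069,0,0,-0.15],[0,0,0,0.072,0,0,-0.15],[0,0,0,0.074,0,0,-0.15],[0,0,0,0.075,0,0,-0.15],[0,0,0,0.075,0,0,-0.15]]]'

```text
time: 9.32
tool_pos: [0.618, -0.0619, 0.0698]
tcp_rot: [0.739, 0.674, 0.0, 0.002]
wrist_force: [-0.4, -5.2, 4.2]
opening: 0.573
```

arm_command --series '[[[0,0,0,0.001,0,0,-0.15],[0,0,0,0.002,0,0,-0.15],[0,0,0,0.002,0,0,-0.15]]]'

```text
time: 9.7
tool_pos: [0.6183, -0.06, 0.07]
tcp_rot: [0.739, 0.674, 0.0, 0.002]
wrist_force: [-0.8, -3.8, 2.3]
opening: 0.575
```

arm_command --series '[[[0,0,0,0.001,0,0,-0.15],[0,0,0,0.002,0,0,-0.15],[0,0,0,0.002,0,0,-0.15]]]'

```text
time: 10.07
tool_pos: [0.6183, -0.0593, 0.0701]
tcp_rot: [0.739, 0.674, -0.0, 0.003]
wrist_force: [-2.2, -7.1, 2.5]
opening: 0.579
```

The force is rising, but the tool has crept up 3.5 mm. I'll back off slightly, drop it again and press gently.

arm_command --series '[[[0,0,0,-0.003,0,0,-0.15],[0,0,0,-0.003,0,0.004,-0.15],[0,0,0,-0.003,0,0.004,-0.15],[0,0,0,0,0,0.004,-0.15],[0,0,0,0.001,0,0.004,-0.15],[0,0,0,0.002,0,0.004,-0.15],[0,0,0,0.003,0,0.004,-0.15],[0,0,0,0.003,0,0.004,-0.15]]]'

```text
time: 11.08
tool_pos: [0.6179, -0.0592, 0.0658]
tcp_rot: [0.739, 0.674, -0.003, 0.004]
wrist_force: [-1.9, -11.2, -1.9]
opening: 0.576
```

Run:
```python
from h import *
c=cam("wrist"); save(c,"w3.png"); print(st(read_state()["tool_pos"])*1000)
```

```text
[ 23.11129683 -36.12308485]
```

View pics/w3.png

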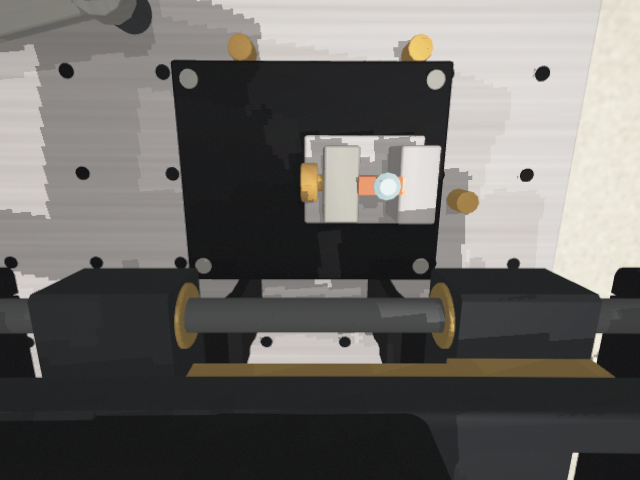

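The base rests on pins a (240,47) and b (420,47), with a gap of about 6 mm to pin_c at (462,202). Next I go to the -x edge for the last x push.

arm_command --series '[[[0,0,0,-0.012,0,0,0.08],[0,0,0,-0.012,0,-0.04,0.08],[0,0,0,-0.012,0,-0.085,0.08],[0,0,0.18,-0.005,-0.01,-0.085,0.08],[0,0,0.36,0.005,-0.02,-0.085,0.08],[0,0,0.54,0.015,-0.03,-0.085,0.08],[0,0,0.72,0.02,-0.04,-0.085,0.08],[0,0,0.9,0.03,-0.05,-0.085,0.08],[0,0,1.08,0.035,-0.06,-0.085,0.08],[0,0,1.26,0.045,-0.07,-0.085,0.08],[0,0,1.44,0.05,-0.077,-0.085,0.08],[0,0,1.571,0.05,-0.077,-0.085,0.08],[0,0,1.571,0.05,-0.077,-0.085,0.08],[0,0,1.571,0.05,-0.077,-0.04,0.08],[0,0,1.571,0.05,-0.077,-0.01,0.08],[0,0,1.571,0.05,-0.077,0.001,0.08],[0,0,1.571,0.05,-0.077,0.001,0.08]]]'

```text
time: 13.25
tool_pos: [0.5457, -0.0024, 0.0638]
tcp_rot: [0.999, -0.045, 0.001, 0.005]
wrist_force: [0.1, 0.5, 1.0]
opening: 0.463
```

Run:
```python
from h import *
from scipy.spatial.transform import Rotation as R
s=read_state(); print(st(s["tool_pos"])*1000,R.from_quat(s["tcp_rot"]).as_matrix().round(3).tolist(),s["joint_positions"][5])
```

```text
[-53.98826901  13.98551085] [[0.996, -0.09, 0.001], [-0.09, -0.996, -0.009], [0.002, 0.009, -1.0]] 1.5232199957535275
```

arm_command --series '[[[0,0,0,0.004,0,0,0.08],[0,0,0,0.008,0,0,0.08],[0,0,0,0.011,0,0,0.08],[0,0,0,0.013,0,0,0.08],[0,0,0,0.015,0,0,0.08],[0,0,0,0.016,0,0,0.08],[0,0,0,0.017,0,0,0.08],[0,0,0,0.017,0,0,0.08]]]'

```text
time: 14.25
tool_pos: [0.5615, -0.0041, 0.0642]
tcp_rot: [0.999, -0.045, -0.001, 0.005]
wrist_force: [-5.9, -1.2, 4.9]
opening: 0.458
```

arm_command --series '[[[0,0,0,0.001,0,0,0.08],[0,0,0,0.002,0,0,0.08],[0,0,0,0.002,0,0,0.08]]]'

```text
time: 14.62
tool_pos: [0.5626, -0.0043, 0.0642]
tcp_rot: [0.999, -0.045, -0.002, 0.005]
wrist_force: [-4.5, 0.5, 2.1]
opening: 0.458
```

arm_command --series '[[[0,0,0,0.001,0,0,0.08],[0,0,0,0.002,0,0,0.08],[0,0,0,0.002,0,0,0.08]]]'

```text
time: 15.0
tool_pos: [0.5627, -0.0043, 0.0642]
tcp_rot: [0.999, -0.045, -0.004, 0.005]
wrist_force: [-8.6, 0.1, 6.2]
opening: 0.456
```

arm_command --series '[[[0,0,0,0.002,0,0,0.08],[0,0,0,0.004,0,0,0.08],[0,0,0,0.004,0,0,0.08]]]'

```text
time: 15.38
tool_pos: [0.5628, -0.0043, 0.0642]
tcp_rot: [0.999, -0.045, -0.009, 0.005]
wrist_force: [-16.9, 0.9, 14.2]
opening: 0.462
```

Run:
```python
from h import *
c=cam("wrist"); save(c,"w4.png"); print(st(read_state()["tool_pos"])*1000)
```

```text
[-36.75971563  13.61092083]
```

View pics/w4.png

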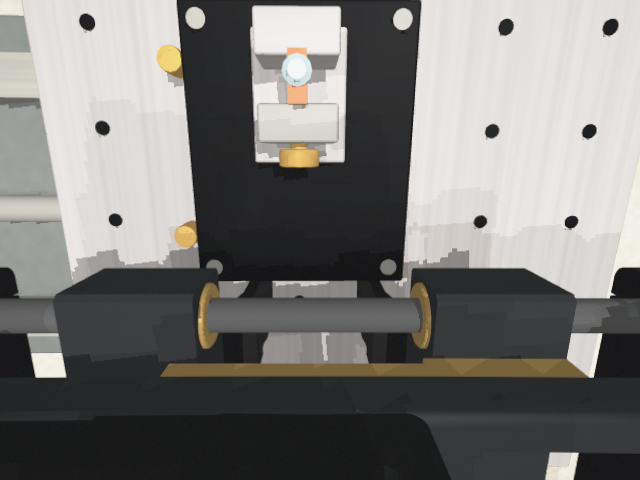

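The solid force (17 N, no motion) means the holder is hard against pin_c, and pins a and b are touching on the left, at (186,237) and (169,58). I'll check the numbers.

Run:
```python
from h import *
c=cam("wrist")
print("base left edge, right edge", (st(ray(c,[(184,60),(199,237),(417,60),(405,237)],.074))*1000).round(1).tolist())
print("pin tops b,a",(st(ray(c,[(168,57),(185,237)],.072))*1000).round(1).tolist())
```

```text
base left edge, right edge [[63.2, 63.3], [-5.9, 63.4], [63.5, -25.4], [-6.0, -25.4]]
pin tops b,a [[64.6, 70.0], [-6.3, 70.1]]
```

arm_command --series '[[[0,0,0,-0.006,0,0,0.08],[0,0,0,-0.014,0,0,0.08],[0,0,0,-0.014,0,-0.05,0.08],[0,0,0,-0.014,0,-0.085,0.08],[0,0,0,-0.034,0,-0.085,0.08],[0,0,0,-0.034,0,-0.085,0.08]]]'

```text
time: 16.23
tool_pos: [0.5302, -0.0004, 0.1503]
tcp_rot: [0.999, -0.044, -0.008, 0.005]
wrist_force: [-0.5, 1.0, 0.0]
opening: 0.462
```

Run:
```python
from h import *
from scipy.spatial.transform import Rotation as R
c=cam("wrist"); save(c,"w5.png"); s=read_state(); print(st(s["tool_pos"])*1000)
m=((c["image"].max(2)<60)*255).astype(np.uint8); m[262:]=0
k=max(cv2.findContours(m,0,cv2.CHAIN_APPROX_NONE)[0],key=cv2.contourArea).reshape(-1,2)
P=st(ray(c,k,.074))*1000
print(P.min(0),P.max(0))
for u in range(20,262,40):
    r=k[k[:,1]==u]; 
    if len(r): print(u,r[:,0].min(),r[:,0].max(),(st(ray(c,[(r[:,0].min(),u),(r[:,0].max(),u)],.074))*1000).round(1).tolist())
s=cam("side"); hsv=cv2.cvtColor(s["image"],cv2.COLOR_RGB2HSV)
mm=((hsv[...,0]<6)|(hsv[...,0]>172))&(hsv[...,1]>130)&(hsv[...,2]>60); mm[:140]=0;mm[200:]=0;mm[:,:270]=0;mm[:,420:]=0
for p,a in blobs(mm,4): print("red",p,a,(st(ray(s,p,.096))*1000).round(1))
```

```text
[-69.30131765  14.54190677]
[-25.40148583 -25.28032284] [80.3938087  64.31417836]
20 229 381 [[69.9, 63.5], [70.3, -24.9]]
60 231 379 [[48.9, 63.6], [49.2, -24.7]]
100 233 377 [[26.8, 63.7], [27.0, -24.6]]
140 235 375 [[3.3, 63.9], [3.4, -24.4]]
180 237 373 [[-21.5, 64.0], [-21.5, -24.2]]
red [288.6 165.6] 23 [[-126.7   80.7]]
```

View pics/w5.png

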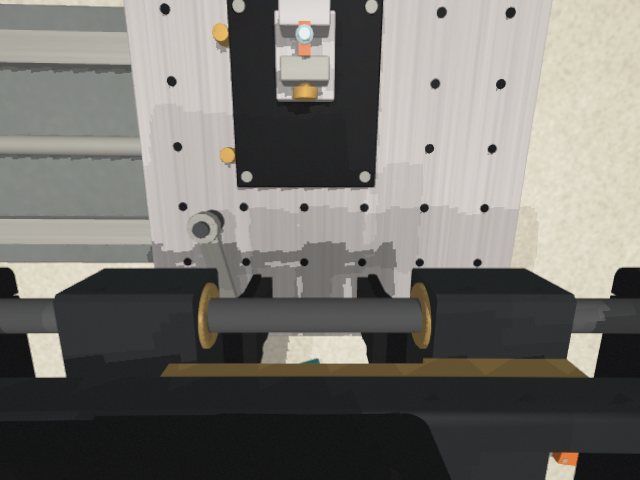

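From two views the base edges are at x = -25.4 and y = -24.6 to 63.7, parallel to the stage within 0.006 rad. That puts the holder centre at about (30, 19.5), so it is seated. In this view the clip arm leaves the pivot at (203,228) and slants towards -y. I'll check the knob position from the other saved pictures.

Run:
```python
from h import *
c=cam("wrist"); print("arm pts", (st(ray(c,[(203,228),(230,290)],.083))*1000).round(1).tolist())
s=cam("scene"); hsv=cv2.cvtColor(s["image"],cv2.COLOR_RGB2HSV)
mm=((hsv[...,0]<6)|(hsv[...,0]>172))&(hsv[...,1]>120)&(hsv[...,2]>50); mm[:215]=0;mm[300:]=0;mm[:,:400]=0;mm[:,480:]=0
for p,a in blobs(mm,4): print("red",p,a,[(z,(st(ray(s,p,z))*1000).round(1).tolist()) for z in(.083,.096,.109)])
d=cam("side"); print([(z,(st(ray(d,[(288.6,165.6)],z))*1000).round(1).tolist()) for z in(.083,.096,.109)])
```

```text
arm pts [[-50.8, 85.3], [-93.4, 70.6]]
red [435.1 222.6] 95 [(0.083, [[-139.1, 71.8]]), (0.096, [[-124.6, 69.4]]), (0.109, [[-110.1, 67.1]])]
[(0.083, [[-128.2, 95.1]]), (0.096, [[-126.7, 80.7]]), (0.109, [[-125.3, 66.3]])]
```

Scene and side together put the knob near (-123, 67), a clip angle of about 0.23 rad. I'll shut the fingers and go behind it, with the push face turned 45° cw.

arm_command --series '[[[0,0,0.15,-0.015,-0.015,0,1],[0,0,0.3,-0.03,-0.03,0,1],[0,0,0.45,-0.045,-0.045,0,1],[0,0,0.6,-0.06,-0.06,0,1],[0,0,0.785,-0.079,-0.0775,0,1],[0,0,0.785,-0.079,-0.0775,0,1],[0,0,0.785,-0.079,-0.0775,0,1],[0,0,0.785,-0.079,-0.0775,0.03,1],[0,0,0.785,-0.079,-0.0775,0.06,1],[0,0,0.785,-0.079,-0.0775,0.06,1]]]'

```text
time: 17.73
tool_pos: [0.456, 0.0824, 0.0876]
tcp_rot: [0.906, -0.423, -0.009, 0.009]
wrist_force: [0.7, -0.1, -0.3]
opening: 0.007
```

```bash
cat > arc.py <<'E'
from h import *
from scipy.spatial.transform import Rotation as R
import sys
s=read_state(); M=R.from_quat(s["tcp_rot"]).as_matrix(); p=np.array(s["tool_pos"])
print("stage",st(p)*1000,p[2],"q6",s["joint_positions"][5])
yaw0=np.arctan2(M[1,0],M[0,0])-A; print("tool x stage deg",np.degrees(yaw0))
for th in np.linspace(float(sys.argv[1]),float(sys.argv[2]),int(sys.argv[3])):
    n=max(th-np.pi/2,-np.pi/4); K=np.array([-.05,.085])-.075*np.array([np.cos(th),np.sin(th)])
    T=K-float(sys.argv[4])*np.array([np.cos(n),np.sin(n)]); w=RS@T+O
    d=M.T@np.r_[w-p[:2],0]; print(round(th,2),"rotz %.2f  x %.3f y %.3f"%(-(n-yaw0),d[0],d[1]))
E
python3 arc.py 0.15 1.7 15 .019
python3 - <<'E'
from h import *
c=cam("scene"); cv2.imwrite("pics/s6.png",cv2.resize(c["image"][190:350,320:500,::-1],None,fx=4,fy=3.7))
E
```

```text
stage [-150.90366239   90.38938461] 0.08757665352470571 q6 2.4632385486696022
tool x stage deg -44.887507658283816
0.15 rotz 0.00  x 0.012 y -0.007
0.26 rotz 0.00  x 0.019 y -0.003
0.37 rotz 0.00  x 0.026 y 0.001
0.48 rotz 0.00  x 0.034 y 0.004
0.59 rotz 0.00  x 0.042 y 0.006
0.7 rotz 0.00  x 0.050 y 0.007
0.81 rotz -0.03  x 0.058 y 0.008
0.92 rotz -0.14  x 0.067 y 0.010
1.04 rotz -0.25  x 0.075 y 0.010
1.15 rotz -0.36  x 0.084 y 0.010
1.26 rotz -0.47  x 0.092 y 0.008
1.37 rotz -0.58  x 0.101 y 0.006
1.48 rotz -0.69  x 0.108 y 0.003
1.59 rotz -0.80  x 0.116 y -0.002
1.7 rotz -0.91  x 0.123 y -0.006
```

View pics/s6.png

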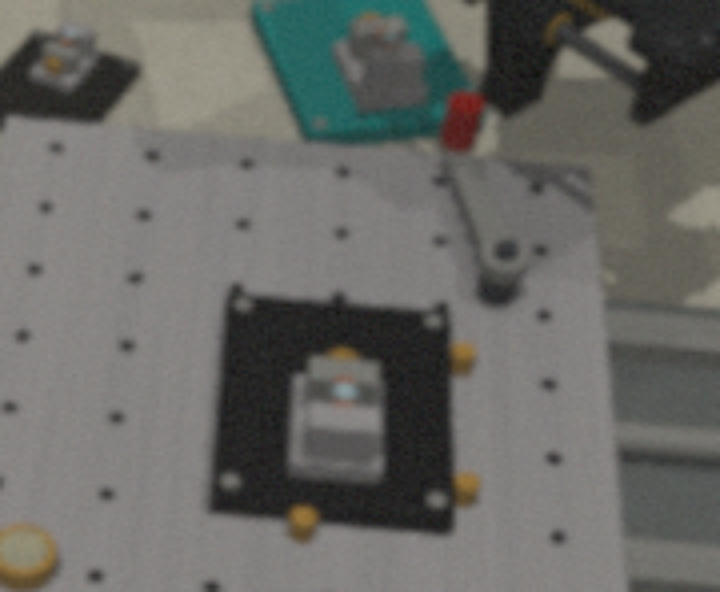

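The view shows the holder seated against all three pins, with the knob at (463,120) ahead of the shut fingers. I'll start the sweep.

arm_command --series '[[[0,0,0,0.006,-0.005,-0.001,1],[0,0,0,0.013,-0.006,-0.001,1],[0,0,0,0.019,-0.003,-0.001,1],[0,0,0,0.026,0.001,-0.001,1],[0,0,0,0.034,0.004,-0.001,1],[0,0,0,0.042,0.006,-0.001,1],[0,0,0,0.05,0.007,-0.001,1],[0,0,-0.03,0.058,0.008,-0.001,1],[0,0,-0.14,0.067,0.01,-0.001,1],[0,0,-0.25,0.075,0.01,-0.001,1],[0,0,-0.36,0.084,0.01,-0.001,1],[0,0,-0.47,0.092,0.008,-0.001,1],[0,0,-0.58,0.101,0.006,-0.001,1],[0,0,-0.69,0.108,0.003,-0.001,1],[0,0,-0.8,0.116,-0.002,-0.001,1],[0,0,-0.91,0.123,-0.006,-0.001,1],[0,0,-0.91,0.123,-0.006,-0.001,1]]]'

```text
time: 19.9
tool_pos: [0.5418, -0.0083, 0.0893]
tcp_rot: [1.0, 0.018, -0.01, 0.004]
wrist_force: [0.7, -0.2, 0.6]
opening: 0.002
```

```bash
cat > knob.py <<'E'
from h import *
for n in("scene","side"):
    s=cam(n); hsv=cv2.cvtColor(s["image"],cv2.COLOR_RGB2HSV)
    mm=((hsv[...,0]<6)|(hsv[...,0]>172))&(hsv[...,1]>120)&(hsv[...,2]>50); b=(215,320,310,480) if n=="scene" else (150,250,275,425)
    k=np.zeros_like(mm); k[b[0]:b[1],b[2]:b[3]]=1
    for p,a in blobs(mm&k,6):
        q=st(ray(s,p,.098))[0]; v=q-[-.05,.085]; print(n,p,a,(q*1000).round(1),"r",np.hypot(*v).round(4),"theta",(np.arctan2(v[1],v[0])-np.pi)%(2*np.pi))
E
python3 arc.py 1.7 2.42 8 .019; python3 knob.py
```

```text
stage [-57.31756403   7.75940344] 0.08931001709492711 q6 1.3880523424707203
tool x stage deg 7.16672650634701
1.7 rotz -0.00  x -0.002 y -0.001
1.8 rotz -0.11  x 0.006 y 0.001
1.91 rotz -0.21  x 0.014 y 0.002
2.01 rotz -0.31  x 0.022 y 0.001
2.11 rotz -0.42  x 0.030 y 0.001
2.21 rotz -0.52  x 0.038 y -0.001
2.32 rotz -0.62  x 0.045 y -0.004
2.42 rotz -0.72  x 0.052 y -0.007
scene [400.4 254.3] 129 [-39.8  11.9] r 0.0738 theta 1.7092519996227686
```

The knob is following: theta is 1.71 at the right radius. I'll continue to the stop.

arm_command --series '[[[0,0,-0.11,0.006,0.001,0,1],[0,0,-0.21,0.014,0.002,0,1],[0,0,-0.31,0.022,0.001,0,1],[0,0,-0.42,0.03,0.001,0,1],[0,0,-0.47,0.034,0,0,1],[0,0,-0.52,0.038,-0.001,0,1],[0,0,-0.57,0.041,-0.002,0,1],[0,0,-0.62,0.044,-0.004,0,1],[0,0,-0.65,0.046,-0.004,0,1],[0,0,-0.65,0.047,-0.005,0,1],[0,0,-0.65,0.047,-0.005,0,1]]]'

```text
time: 21.38
tool_pos: [0.5879, -0.0015, 0.0882]
tcp_rot: [0.942, 0.335, -0.011, 0.001]
wrist_force: [0.4, 0.0, 0.4]
opening: 0.009
```

```bash
python3 arc.py 2.356 2.42 2 .019; python3 knob.py
```

```text
stage [-12.01559093  18.71487873] 0.0881705777739493 q6 0.7631877852721537
tool x stage deg 44.298645855531106
2.36 rotz -0.01  x 0.001 y 0.001
2.42 rotz -0.08  x 0.006 y 0.002
scene [412.5 274.5] 143 [ 1.2 31.3] r 0.0742 theta 2.33218217895568
```

Theta is about 2.33 with no reaction yet. I'll nudge until the stop answers.

arm_command --series '[[[0,0,0,0.001,0,0,1],[0,0,0,0.002,0,0,1],[0,0,0,0.003,0,0,1],[0,0,0,0.003,0,0,1]]]'

```text
time: 21.98
tool_pos: [0.5893, -0.0005, 0.0881]
tcp_rot: [0.942, 0.335, -0.013, 0.001]
wrist_force: [-4.5, -4.6, 4.1]
opening: 0.009
```

```bash
python3 knob.py
```

```text
scene [413.1 274.9] 144 [ 1.9 32.2] r 0.074 theta 2.347781154694573
```

The clip is hard on its stop (6 N, theta about 2.35). I'll back off along the push direction, lift and check.

arm_command --series '[[[0,0,0,-0.008,0,0,1],[0,0,0,-0.02,0,0,1],[0,0,0,-0.03,0,-0.03,1],[0,0,0,-0.04,0,-0.08,1],[0,0,0,-0.06,0,-0.12,1],[0,0,0,-0.08,0,-0.12,1],[0,0,0,-0.08,0,-0.12,1],[0,0,0,-0.08,0,-0.12,1]]]'

```text
time: 23.08
tool_pos: [0.5292, -0.0495, 0.2085]
tcp_rot: [0.942, 0.335, -0.013, 0.0]
wrist_force: [0.6, 0.6, -0.5]
opening: 0.002
```

```bash
python3 knob.py
python3 - <<'E'
from h import *
c=cam("scene"); cv2.imwrite("pics/end.png",cv2.resize(c["image"][190:390,300:500,::-1],None,fx=3,fy=3,interpolation=cv2.INTER_CUBIC)); print(read_state()["wrist_force"],read_state()["tool_pos"])
E
```

```text
scene [413.3 275.1] 133 [ 2.2 32.6] r 0.074 theta 2.3543205659871003
side [349.9 182.8] 79 [ 1.5 30.8] r 0.0748 theta 2.3304973330291707
[ 0.1438429  -0.45863686  0.46700624] [ 0.52972255 -0.04930463  0.20878933]
```

View pics/end.png

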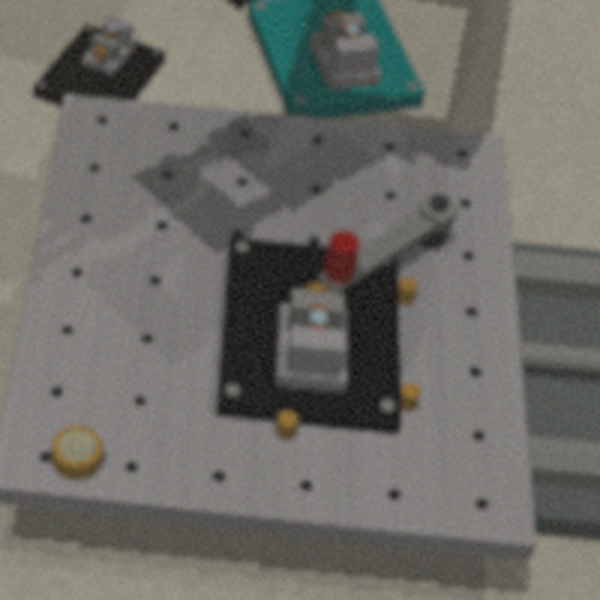

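The picture shows the base against all three pins at (407,290), (409,395) and (287,422). The clip lies over the base with its knob at (342,257), the puck has not moved, and the arm is clear.

```bash
python3 -c "
from bench import job; print(job.hand_in())"
```

```text
the job is handed in; nothing more can be done
None
```

I pushed the holder by its base edges against all three pins, swung the clip to its stop, and handed the job in at about 23 s of the 72 s. Handing in gives no verdict.

**Holder:** I pushed it +x while turning it square, then +y onto pins a and b, then +x onto pin c. The last pushes met firm resistance with no motion: 11 N in y and 17 N in x. Before the clip was swung, the base edges put its centre at about (30, 19.5) mm, with the seat at (30, 20), and its turn under 0.01 rad. The final picture still shows it against all three pins.

**Clip:** The shut fingers pushed the knob round until the stop pushed back with about 6 N. With the arm clear, the scene camera read 2.354 rad and the side camera 2.330 rad, both above the 2.23 needed.

**Disagreements and slips:**
- The first side-view reading of the knob was about 13 mm off the other views because the knob was partly hidden. I used the other views instead.
- The tool crept up 3.5 mm during the first y push, so I lowered it and pressed again.
- The base-to-pin distances measured up to 1.6 mm too large. I put most of that down to edge bias, because the base also measured about 1.5 mm narrow.

I saw no contact with the stone or its clamp, and the wrist force was near zero at the end. The puck looked unmoved in the last picture. I didn't re-measure the gem jar, loupe or tweezers, but the arm never went near them.

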